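# Widen the expanding tray rack to its next setting

### The job

Widen the expanding tray rack on the counter: press its red spring button down into the square tube, push the sliding half outward by its black thumb plate, and keep going until the button pops up through the next hole and locks. Do it gently, by feel: never lean on the rack with more than about 35 N, and leave the teapot, jar, tray and compost caddy where they stand.

Things in the scene. Friction and masses are not known exactly. Their poses are not given: they have to be found in the camera images.
- rack: Expanding rack for trays, fixed to the counter; 370 mm long (y), 150 mm wide (x). Origin on the counter straight below the red button, z up. A level square tube, 30 mm wide, top face 60 mm above the counter, runs along y. Inner tube and the -y end are fixed; the outer tube (y -128 to +125 mm when narrow) and the +y end are the sliding half, which slides along +y to widen the rack.
- button_top (a point): Top of the red domed spring button, 12 mm across, always at rack x = y = 0, up through a 14 mm hole in the outer tube. Up, it stands 5 mm above the tube's top and its straight sides block sliding. It gives at 2.5 N, is flush at 4.5 N; a wide fingertip then meets the rigid tube. Held flush, 10 to 20 N of push slides the hole's edge over it; then it stays under the wall by itself. Axes as the rack's.
- thumb_plate (a point): Centre of the face of the black thumb plate on the outer tube: 30 mm wide (x), up to 87 mm above the counter, 5 mm thick; this point is 74 mm above the counter. The face looks along rack -y and is 13 mm on the +y side of the centre of the hole the button is in at the start: a fingertip pressing the button meets it by moving along +y. Moves with the sliding half; axes as the rack's.
- fixed_end (a point): Between the tops of the two wire dividers of the fixed end, at rack y = -162.5 mm and 130 mm above the counter; the dividers are 136 mm wide (x), 133 mm high, at y = -150 and -175 mm, on a foot 12 mm thick.
- outer_end (a point): The same point between the two wire dividers of the sliding end, at rack y = +152.5 mm when narrow (dividers at +140 and +165 mm, as wide and high as the others). Moves with the sliding half.
- sleeve (a joint): How far the sliding half is pushed out along rack +y, m: 0 within 0.7 mm at the start, end stop 0.090. The next hole reaches the button between 0.042 and 0.072; it differs from rack to rack and must be felt, or seen as the square hole in the bright strip on the -y side of the button. Sliding takes 5 to 9 N; when the button pops up the sliding half stops dead and holds firmly.
- button (a joint): How far the button is pressed down, in m: 0 when fully up, 0.005 flush with the tube's top face, 0.0075 when under the tube wall.
- teapot: White ceramic teapot, loose, about 138 mm high, body 136 mm across, with spout and handle 220 mm overall; origin under its centre. Leave alone.
- jar: Empty open glass jar, loose, 82 mm across, 130 mm high; origin under its centre. Leave alone.
- tray: Shallow aluminium tray lying on the counter, loose, 220 x 160 x 22 mm; origin under its centre. Leave alone.
- caddy: Red compost caddy with a shut tilt lid, loose, 170 x 150 mm, about 210 mm high; origin under its centre. Leave alone.

How it is judged:
On the way, in this order (a step that is already met when the one before it is completed fails the run):
1. the button has been pressed in and the outer tube has slid over it (value of joint button above 0.006 m and value of joint sleeve above 0.012 m), for 0.05 s.
2. the button has popped up through the next hole (value of joint button below 0.0015 m and value of joint sleeve above 0.04 m), for 0.2 s.
At the end, for the whole second after the job is handed in: The button stands fully up (within 1.5 mm) through the next hole, with the sliding half 40 to 75 mm farther out than the narrow setting and at rest (all of step 2 and value of joint sleeve below 0.075 m and velocity of joint sleeve between -0.01 and 0.01 m/s); the robot touches nothing.
It fails at once if the robot loads the rack with more than 36 N (contact force between any of the arm, the fingers and rack above 36 N).
It fails at once if the teapot, jar, tray or caddy is moved by more than 15 mm (distance of any of teapot, jar, tray, caddy from where it was at the start of the episode above 0.015 m).
It also fails if it takes over 40 s, if anything falls off the work surface, if the arm or the gripper's body presses on something with over 40 N, if the wrist force passes 120 N, or if a joint passes its speed limit or range.

### The arm

A 6-joint arm with a two-finger parallel gripper is mounted at the origin on the work surface. World frame = base frame: x ahead of the robot, y to its left, z up, the work surface at z = 0. Lengths are in m, angles in rad, forces in N, time in s.
With the tool pointing down it reaches from about 0.35 to 0.775 m from the base axis. Payload 7.3 kg.
Tool frame: the origin (TCP) lies on the centre line of the jaws, within the pads' length; the fingertips stand 17 mm ahead of it and the grasp point (between the pads) lies 2 mm behind it (robot.tcp_to_tips is the distance from the TCP to the fingertips, in m); z points along the fingers, y is the line along which they close (so a half turn about z gives the same grasp; the last joint's range is limited). The gripper opens to 92 mm and grips with 3 to 60 N. Pads are 19 mm wide; open, the fingers measure 130 mm over their backs; the gripper's body (75 mm by 190 mm) begins 47 mm behind the grasp point.
Start: joints at [-1.411, 0.342, 1.524, -0, 1.275, -0.146], TCP at [0.158, -0.501, 0.244] pointing down, gripper open.
Joint ranges: [-2.53, 2.53], [-0.77, 2.02], [0.04, 2.7], [-1, 4.14], [0.28, 2.66], [-3.11, 3.11]. Speed limits (rad/s): [2.57, 2.57, 3.14, 3.14, 3.14, 3.14].

### API

Orientations are given as [roll, pitch, yaw] about the fixed x, y, z axes, in that order (R = Rz(yaw) Ry(pitch) Rx(roll)).
In Python, from cell import robot gives the robot as it stands. The module is installed in compiled form; this text tells all that it offers.
- The arm moves only by the tool carry_out, never from a script. Its argument "commands" is a list of rows, each a list of 3 entries, a list of its own where there are three numbers: the shift along the tool's x, y, z in m, then the turn about the tool's z in rad, then the opening, from 0 (shut) to 1 (fully open). In form: [[[dx, dy, dz], yaw, claw], ...]. A call has 1 to 20 rows; each row shifts and turns the commanded pose from where the row before left it, along the tool's axes as they then stand; what a row does not reach is not made up. A row lasts 1/8 s, in which the tool goes at most 62.5 mm and 10.7 degrees, less where a joint would pass 70% of its speed; a pose out of reach is approached as far as the arm can. A call is refused whole if a number of a shift passes 0.0625 or a number of a turn 0.188, either way. A call with a gripper value outside its range is refused whole. The fingers move at their own pace and stop on an object; "newtons" is the grip in N (left out, the last holds). Time passes only in rows, so rows that do not move let the fingers close. It gives the time, the measured TCP pose, the force, the opening and the grip force at its end, in the units of the state.
- robot.observe(): the state, without advancing time (a new reading comes with each control period).
- robot.read_camera(name): name is "side" or "top"; returns a dict with "pixels" (480x640x3 uint8, red, green, blue), "fx", "fy", "cx", "cy" (pixels), "view" (4x4, takes a point from world to camera coordinates). Camera axes: x right, y up, looking along -z (the intrinsics and any distortion apply to the point x, -y, -z); pixel columns grow to the right and rows downward; lengths in m; the calibration is good to about 2 mm. A picture is of the moment at which its call begins. There is no depth.
- robot.hand_in(): hands the job in; it is judged then, once.
Trained networks look in a picture, given as the dict that the camera call returned (one of the last four; its "shot" number tells which), for a name from the list of things; names that differ only in an ending like _2 or _b are one class to them, and where a whole thing is asked for, a point or a joint stands for the part that bears it (a point fixed in the world has none). Each returns a list of dicts, best first, with "p" (0 to 1); they miss things now and then, are a little off and sometimes report something else, mostly with a low value. They report only what shows in the picture. A call takes as long as a camera call.
- robot.find_in(picture, name): "at" ([column, row] in pixels, amid what is visible of it).
- robot.tip_of(picture, name): "at" ([column, row] in pixels: a listed point, or the origin of a listed thing).
The state is a dict: "time": time; "qpos": joint angles; "qvel": joint speeds; "joint_efforts": joint torques, N m; "tool_pos": TCP position; "tool_rot": TCP orientation; "contact_force": force on the tool from outside, world axes, zero at the start; "torque": the same for the moment, N m; "opening": finger opening in m; "grip_force": force on a finger pad.
Only numpy, scipy, OpenCV 4.12 (cv2) and the standard library are available. Lean on these libraries where they do the work, as an engineer would, in place of code of your own. Each camera call takes 0.05 s, during which the arm holds its last target. There are 200 camera calls.

## Working session

There is one attempt and no reset: what is moved stays moved. The work goes in short steps, Python scripts to look and compute and a tool call to move; the robot and the scene stay as the last step left them, time stands still between calls to the robot, and variables do not carry over. Pictures are saved under pics/ and viewed, at most 10 in all, crops included, and the job is handed in when it is done.

Besides the shell and the picture viewer there is one more tool, called in YAML: its name, and indented under it one key for each argument. carry_out: Moves the arm, as the interface text tells. Its arguments: {"type":"object","properties":{"commands":{"type":"array"},"newtons":{"type":"number"}},"required":["commands"]}

```bash
mkdir -p pics
cat > h.py <<'E'
import numpy as np, cv2
from cell import robot
def ray(p,uv):
    V=np.array(p["view"]); R=V[:3,:3]; t=V[:3,3]
    d=np.array([(uv[0]-p["cx"])/p["fx"],-(uv[1]-p["cy"])/p["fy"],-1.])
    d=R.T@d; return -R.T@t, d/np.linalg.norm(d)
def tri(rs):
    A=np.zeros((3,3));b=np.zeros(3)
    for c,d in rs:
        P=np.eye(3)-np.outer(d,d);A+=P;b+=P@c
    x=np.linalg.solve(A,b); return x,[np.linalg.norm((np.eye(3)-np.outer(d,d))@(x-c)) for c,d in rs]
def proj(p,X):
    V=np.array(p["view"]);c=V[:3,:3]@X+V[:3,3]
    return p["cx"]+p["fx"]*c[0]/-c[2], p["cy"]-p["fy"]*c[1]/-c[2]
def save(p,n): cv2.imwrite("pics/"+n+".png",p["pixels"][:,:,::-1])
E
python3 - <<'E'
from h import *
P={n:robot.read_camera(n) for n in("side","top")}
for n in P: save(P[n],n+"0"); print(n,[k for k in P[n]],P[n]["fx"],np.round(np.linalg.inv(P[n]["view"])[:3,3],3))
for k in("button_top","thumb_plate","fixed_end","outer_end","teapot","jar","tray","caddy"):
    rs=[]
    for n in P:
        r=robot.tip_of(P[n],k)
        print(k,n,[(np.round(q["at"],1).tolist(),round(q["p"],2)) for q in r[:2]])
        if r: rs.append(ray(P[n],r[0]["at"]))
    if len(rs)==2: x,e=tri(rs); print("  ",np.round(x,4),np.round(e,4))
s=robot.observe(); print(s["time"],s["tool_pos"],s["tool_rot"],s["contact_force"])
E
```

```text
side ['pixels', 'fx', 'fy', 'cx', 'cy', 'view', 'shot'] 481.5489619435643 [-0.073  0.876  0.981]
top ['pixels', 'fx', 'fy', 'cx', 'cy', 'view', 'shot'] 602.360514834523 [0.296 0.009 1.528]
button_top side []
button_top top [([340.2, 241.8], 0.56)]
thumb_plate side [([336.6, 239.0], 0.68), ([296.6, 389.0], 0.19)]
thumb_plate top [([338.5, 242.4], 0.94)]
   [ 0.5337 -0.0456  0.0634] [0.0013 0.0013]
fixed_end side [([348.5, 191.2], 0.78)]
fixed_end top [([410.5, 213.1], 0.8)]
   [ 0.5971 -0.2163  0.1138] [0.0033 0.0033]
outer_end side [([321.1, 250.9], 0.95)]
outer_end top [([282.0, 254.5], 0.89)]
   [0.4956 0.0893 0.1329] [0.0024 0.0024]
teapot side [([439.8, 213.2], 0.79)]
teapot top [([492.2, 311.5], 0.62)]
   [ 0.3625 -0.4314 -0.007 ] [0.0021 0.0021]
jar side [([297.7, 384.4], 0.95)]
jar top [([168.1, 319.2], 0.59)]
   [3.563e-01 3.853e-01 1.000e-04] [0.0027 0.0027]
tray side [([185.3, 356.6], 0.79)]
tray top [([134.9, 216.5], 0.79)]
   [0.6263 0.479  0.0021] [0.0027 0.0027]
caddy side [([360.8, 178.4], 0.67)]
caddy top []
0.9 [ 0.15808638 -0.50064751  0.24375069] [3.14147129e+00 2.07400313e-05 3.05841106e-01] [-0.04508958 -0.03178912  0.01677968]
```

View pics/top0.png

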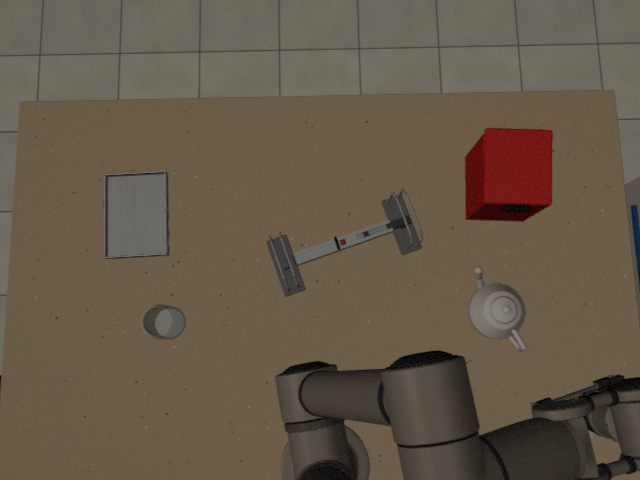

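View pics/side0.png

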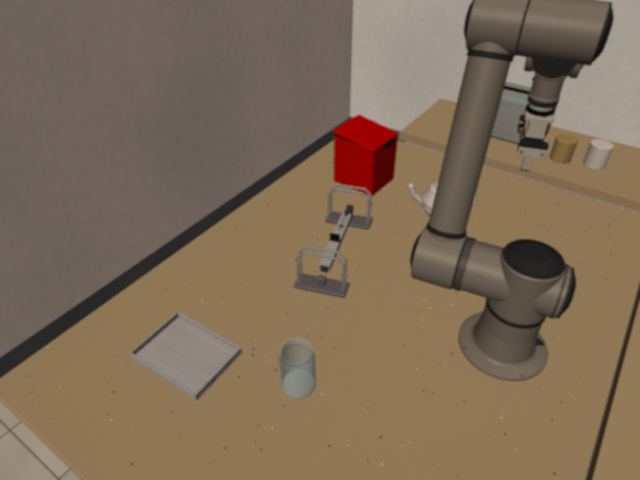

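Run:
```python
from h import *
for n in("side","top"):
    p=robot.read_camera(n); c=p["pixels"][190:290,275:415]
    cv2.imwrite(f"pics/{n}z.png",cv2.resize(c[:,:,::-1],None,fx=5,fy=5,interpolation=cv2.INTER_CUBIC))
    a=p["pixels"].astype(int); m=((a[:,:,0]>110)&(a[:,:,1]<70)&(a[:,:,2]<80)).astype(np.uint8)
    k,_,st,ce=cv2.connectedComponentsWithStats(m)
    print(n,[(st[i,4],ce[i].round(1).tolist()) for i in range(1,k) if st[i,4]>3])
```

```text
side [(np.int32(2921), [357.9, 150.7]), (np.int32(20), [361.6, 190.8])]
top [(np.int32(4783), [517.4, 166.0]), (np.int32(4), [341.5, 241.5])]
```

The rack runs from the sliding end at about (285,265) to the fixed end at (403,222) in the top view. The button is at (341,241), with the black plate just left of it at (337,243). In the side view the plate hides the button.

View pics/topz.png

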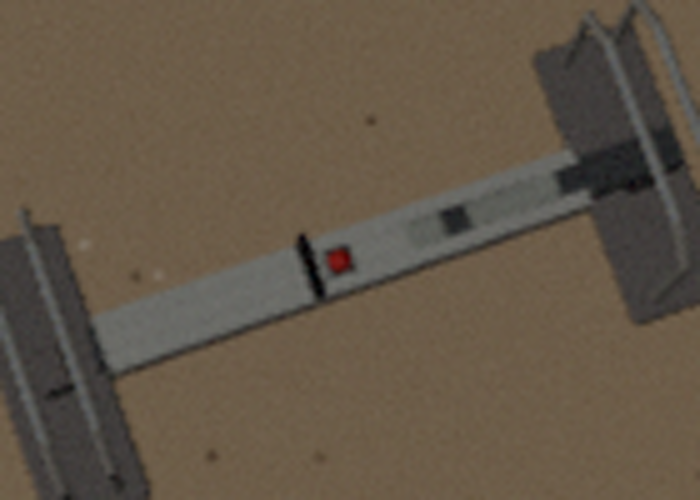

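Run:
```python
from h import *
p=robot.read_camera("top"); s=robot.read_camera("side")
def at(uv,z):
    c,d=ray(p,uv); return c+d*(z-c[2])/d[2]
f=at(robot.tip_of(p,"fixed_end")[0]["at"],.13);o=at(robot.tip_of(p,"outer_end")[0]["at"],.13)
print(f,o,np.linalg.norm(o-f)); u=(o-f)/np.linalg.norm(o-f); print(u,np.degrees(np.arctan2(u[1],u[0])))
print("btn from ends",f+u*.1625)
a=p["pixels"].astype(int); w=np.clip(a[:,:,0]-(a[:,:,1]+a[:,:,2])/2-30,0,None)
w[:230]=0;w[255:]=0;w[:,:334]=0;w[:,350:]=0
# tan counter also reddish: restrict near
yy,xx=np.mgrid[:480,:640]; w=w*(np.hypot(xx-341.5,yy-241.5)<4.5)
print("w",np.round(w[236:248,335:349]).astype(int))
uv=((w*xx).sum()/w.sum(),(w*yy).sum()/w.sum()); print(uv,at(uv,.063)); 
print("plate",at(robot.tip_of(p,"thumb_plate")[0]["at"],.074),at(robot.tip_of(p,"button_top")[0]["at"],.065))
```

```text
[ 0.58446281 -0.21184145  0.13      ] [0.49057746 0.09117108 0.13      ] 0.31722398316053163
[-0.29595916  0.9552006   0.        ] 107.2150614797363
btn from ends [ 0.53636944 -0.05662136  0.13      ]
w [[ 0  0  0  0  0  0  0  0  0  0  0  0  0  0]
 [ 0  0  0  0  0  0  0  0  0  0  0  0  0  0]
 [ 0  0  0  0  0  0  0  0  0  0  0  0  0  0]
 [ 0  0  0  0  0  0  0  0  0  0  0  0  0  0]
 [ 0  0  0  0  0  0 13 43 46  2  0  0  0  0]
 [ 0  0  0  0  0  8 61 68 58 33  0  0  0  0]
 [ 0  0  0  0  0  1 54 67 56 38  0  0  0  0]
 [ 0  0  0  0  0  0 38 58 49 16  0  0  0  0]
 [ 0  0  0  0  0  0  0  0  0  0  0  0  0  0]
 [ 0  0  0  0  0  0  0  0  0  0  0  0  0  0]
 [ 0  0  0  0  0  0  0  0  0  0  0  0  0  0]
 [ 0  0  0  0  0  0  0  0  0  0  0  0  0  0]]
(np.float64(342.2834978843442), np.float64(241.61354019746122)) [ 0.53667308 -0.05442654  0.063     ]
plate [ 0.5328026  -0.04781524  0.074     ] [ 0.54318193 -0.05161568  0.065     ]
```

The crop shows the red button at zoomed (340,260), i.e. full-image px (343,242). The black plate is at zoomed (312,267). The next hole is at zoomed (455,220), about 59 mm from the button. I'll fit the tube axis while I set out.

Run:
```python
from h import *
p=robot.read_camera("top"); s=robot.read_camera("side")
def at(uv,z):
    c,d=ray(p,uv); return c+d*(z-c[2])/d[2]
a=p["pixels"].astype(int)
# grey-bright tube vs brown counter: saturation
sat=a.max(2)-a.min(2); m=(sat<22)&(a.sum(2)>200)
L=[]
for c in range(298,332):   # columns of clear outer tube
    r=np.where(m[235:270,c])[0]+235
    if len(r)>3: L.append(at((c,(r.min()+r.max())/2),.06))
for c in range(347,358):
    r=np.where(m[225:255,c])[0]+225
    if len(r)>3: L.append(at((c,(r.min()+r.max())/2),.06))
L=np.array(L)[:,:2]; k=np.polyfit(L[:,1],L[:,0],1); print("x=k*y+c",k,"res",np.std(L[:,0]-np.polyval(k,L[:,1])),"axis deg",90+np.degrees(np.arctan(-k[0])))
for z in(.06,.065): print(at((342.3,241.6),z), np.polyval(k,at((342.3,241.6),z)[1]))
print("hole",at((366,233.9),.059))
f=robot.tip_of(s,"fixed_end");o=robot.tip_of(s,"outer_end")
def ats(uv,z):
    c,d=ray(s,uv); return c+d*(z-c[2])/d[2]
F=ats(f[0]["at"],.13);O=ats(o[0]["at"],.13);print("side ends",F,O,np.degrees(np.arctan2(*(O-F)[1::-1])),F+(O-F)*.1625/.315)
for h in(.074,):
  print("side plate",ats(robot.tip_of(s,"thumb_plate")[0]["at"],h))
```

```text
x=k*y+c [-0.33158001  0.5184381 ] res 0.0006153082262977973 axis deg 108.34448913045762
[ 0.53719839 -0.05459787  0.06      ] 0.536541659171385
[ 0.53637778 -0.0543817   0.065     ] 0.5364699806926326
hole [ 0.55541779 -0.11389097  0.059     ]
side ends [ 0.60220464 -0.20687022  0.13      ] [0.48253735 0.10741278 0.13      ] 110.8449751791233 [ 0.54047152 -0.0447401   0.13      ]
side plate [ 0.53420771 -0.04742143  0.074     ]
```

carry_out:
  commands:
    - [[0.035,-0.022,0],0,0]
    - [[0.035,-0.022,0],0,0]
    - [[0.035,-0.022,0],0,0]
    - [[0.035,-0.022,0],0,0]
    - [[0.035,-0.022,0],0,0]
    - [[0.035,-0.022,0],0,0]
    - [[0.035,-0.022,0],0,0]
    - [[0.035,-0.022,0],0,0]
    - [[0.035,-0.022,0],0,0]
    - [[0.035,-0.022,0],0,0]
    - [[0.035,-0.022,0],0,0]
    - [[0.035,-0.022,0],0,0]
    - [[0.035,-0.022,0],0,0]
    - [[0.035,-0.022,0],0,0]
  newtons: 20

```text
time: 3.3
tool_pos: [0.5335, -0.0583, 0.2438]
tool_rot: [3.141, -0.0, 0.306]
contact_force: [0.5, -0.2, -0.5]
opening: 0.0002
grip_force: 0.0
```

carry_out:
  commands:
    - [[0,0,0],-0.176,0]
    - [[0,0,0],-0.176,0]
    - [[0,0,0],-0.176,0]
    - [[0,0,0],-0.176,0]
    - [[0,0,0],-0.176,0]
    - [[0,0,0],-0.176,0]
    - [[0,0,0],-0.176,0]
    - [[0,0,0],-0.176,0]
    - [[0,0,0],-0.176,0]
    - [[0,0.004,0.028],0,0]
    - [[0,0,0.028],0,0]
    - [[0,0,0.028],0,0]
    - [[0,0,0.028],0,0]
    - [[0,0,0],0,0]

```text
time: 5.05
tool_pos: [0.5351, -0.0579, 0.13]
tool_rot: [-3.138, -0.002, 1.89]
contact_force: [0.0, -0.5, -0.1]
opening: 0.0006
grip_force: 0.0
```

Run:
```python
from h import *
o=[]
for n in("side","top"):
    p=robot.read_camera(n); c=p["pixels"][190:290,270:400]
    o.append(cv2.resize(c[:,:,::-1],None,fx=6,fy=6,interpolation=cv2.INTER_CUBIC)[:,:,:])
cv2.imwrite("pics/close.png",cv2.resize(np.vstack(o),None,fx=.5,fy=.5) if 0 else cv2.resize(np.hstack(o),(800,308)))
s=robot.observe();print(s["tool_pos"],s["tool_rot"],s["contact_force"],s["time"])
```

```text
[ 0.53685166 -0.05829093  0.13242614] [3.14099268e+00 4.34803152e-04 1.88977696e+00] [ 0.70067774 -1.10446071 -0.02441005] 5.15
```

View pics/close.png

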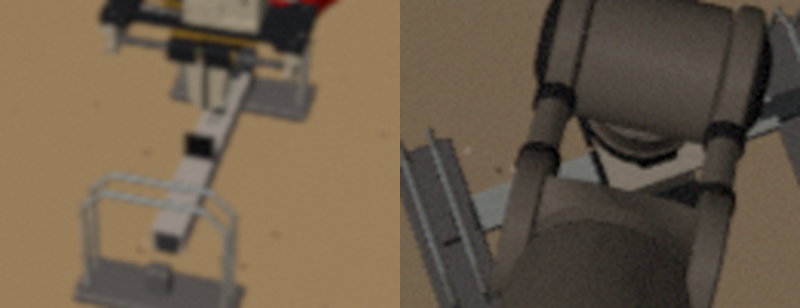

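Left half (side view): the shut fingers, near (208,90), hang over the tube just behind the black plate at (198,145). Right half (top view): the arm hides the button. I'll descend and then go by feel.

carry_out:
  commands:
    - [[0,0,0.011],0,0]
    - [[0,0,0.011],0,0]
    - [[0,0,0.011],0,0]
    - [[0,0,0.011],0,0]
    - [[0,0,0],0,0]
    - [[0,0,0],0,0]

```text
time: 5.9
tool_pos: [0.5366, -0.0582, 0.0878]
tool_rot: [3.141, 0.0, 1.89]
contact_force: [0.4, -0.9, -0.0]
opening: 0.0003
grip_force: 0.0
```

carry_out:
  commands:
    - [[0,0,0.002],0,0]
    - [[0,0,0.002],0,0]
    - [[0,0,0.002],0,0]
    - [[0,0,0],0,0]
    - [[0,0,0],0,0]

```text
time: 6.52
tool_pos: [0.5365, -0.0582, 0.0819]
tool_rot: [3.141, 0.0, 1.89]
contact_force: [-0.3, 0.6, 2.1]
opening: 0.0005
grip_force: 1.1
```

carry_out:
  commands:
    - [[0,0,0.002],0,0]
    - [[0,0,0.0015],0,0]
    - [[0,0,0.001],0,0]
    - [[0,0,0],0,0]

```text
time: 7.02
tool_pos: [0.5365, -0.0582, 0.0773]
tool_rot: [3.141, 0.0, 1.89]
contact_force: [-0.4, 0.4, 3.0]
opening: 0.0007
grip_force: 2.0
```

carry_out:
  commands:
    - [[0,0,0.0005],0,0]
    - [[0,0,0],0,0]

```text
time: 7.28
tool_pos: [0.5365, -0.0582, 0.0772]
tool_rot: [3.141, 0.0, 1.89]
contact_force: [-2.3, -0.7, 8.4]
opening: 0.0007
grip_force: 4.0
```

carry_out:
  commands:
    - [[0.0015,0,0],0,0]
    - [[0.0015,0,0],0,0]
    - [[0.0015,0,0],0,0]
    - [[0,0,0],0,0]

```text
time: 7.78
tool_pos: [0.536, -0.0546, 0.0773]
tool_rot: [3.14, 0.002, 1.89]
contact_force: [1.1, -2.7, 5.7]
opening: 0.0005
grip_force: 2.7
```

carry_out:
  commands:
    - [[0.001,0,0],0,0]
    - [[0.001,0,0],0,0]
    - [[0,0,0],0,0]

```text
time: 8.15
tool_pos: [0.5357, -0.0535, 0.0773]
tool_rot: [3.139, 0.004, 1.89]
contact_force: [0.2, -6.3, 4.7]
opening: 0.0004
grip_force: 4.2
```

carry_out:
  commands:
    - [[0,0,0.0004],0,0]
    - [[0.001,0,0],0,0]
    - [[0.0005,0,0],0,0]
    - [[0,0,0],0,0]

```text
time: 8.65
tool_pos: [0.5353, -0.0524, 0.0773]
tool_rot: [3.139, 0.004, 1.89]
contact_force: [-1.0, -7.7, 6.3]
opening: 0.0001
grip_force: 5.9
```

carry_out:
  commands:
    - [[0.001,0,0],0,0]
    - [[0.0005,0,0],0,0]
    - [[0,0,0],0,0]

```text
time: 9.02
tool_pos: [0.5349, -0.0512, 0.0773]
tool_rot: [3.139, 0.004, 1.89]
contact_force: [1.2, -7.8, 6.5]
opening: 0.0
grip_force: 6.1
```

carry_out:
  commands:
    - [[0.001,0,0.0002],0,0]
    - [[0,0,0],0,0]

```text
time: 9.28
tool_pos: [0.5348, -0.0508, 0.0773]
tool_rot: [3.139, 0.005, 1.89]
contact_force: [0.8, -11.1, 7.5]
opening: 0.0005
grip_force: 7.5
```

carry_out:
  commands:
    - [[0.001,0,0],0,0]
    - [[0,0,0],0,0]

```text
time: 9.52
tool_pos: [0.5346, -0.0502, 0.0773]
tool_rot: [3.139, 0.006, 1.89]
contact_force: [0.6, -13.2, 7.3]
opening: 0.0003
grip_force: 8.2
```

carry_out:
  commands:
    - [[0.0007,0,0.0001],0,0]
    - [[0,0,0],0,0]

```text
time: 9.78
tool_pos: [0.5346, -0.05, 0.0773]
tool_rot: [3.139, 0.007, 1.89]
contact_force: [1.2, -15.6, 7.4]
opening: 0.0008
grip_force: 9.3
```

carry_out:
  commands:
    - [[0.0007,0,0.0001],0,0]
    - [[0,0,0],0,0]

```text
time: 10.02
tool_pos: [0.5343, -0.0493, 0.0773]
tool_rot: [3.139, 0.007, 1.89]
contact_force: [0.7, -14.1, 8.2]
opening: 0.0005
grip_force: 8.8
```

carry_out:
  commands:
    - [[0.0007,0,0.0001],0,0]
    - [[0,0,0],0,0]

```text
time: 10.28
tool_pos: [0.5337, -0.0473, 0.0772]
tool_rot: [3.139, 0.004, 1.89]
contact_force: [-0.9, -8.1, 10.8]
opening: 0.0003
grip_force: 6.3
```

carry_out:
  commands:
    - [[0.0015,0,0],0,0]
    - [[0.0015,0,0],0,0]
    - [[0.0015,0,0],0,0]
    - [[0.0015,0,0],0,0]
    - [[0.0015,0,-0.0005],0,0]
    - [[0.0015,0,-0.0005],0,0]
    - [[0.0015,0,-0.0005],0,0]
    - [[0.0015,0,0],0,0]

```text
time: 11.28
tool_pos: [0.5295, -0.0351, 0.0773]
tool_rot: [3.14, 0.003, 1.89]
contact_force: [2.9, -6.0, 0.1]
opening: 0.0004
grip_force: 3.3
```

carry_out:
  commands:
    - [[0.002,0,0],0,0]
    - [[0.002,0,0],0,0]
    - [[0.002,0,0],0,0]
    - [[0.002,0,0],0,0]
    - [[0.002,0,0],0,0]
    - [[0.002,0,0],0,0]
    - [[0.002,0,0],0,0]
    - [[0.002,0,0],0,0]
    - [[0.002,0,0],0,0]
    - [[0.002,0,0],0,0]
    - [[0.002,0,0],0,0]

```text
time: 12.65
tool_pos: [0.5226, -0.0144, 0.0773]
tool_rot: [3.14, 0.003, 1.89]
contact_force: [3.0, -6.7, -0.5]
opening: 0.0003
grip_force: 3.9
```

Run:
```python
from h import *
p=robot.read_camera("top"); c=p["pixels"][200:280,275:415]
cv2.imwrite("pics/mid.png",cv2.resize(c[:,:,::-1],None,fx=5,fy=5,interpolation=cv2.INTER_CUBIC))
s=robot.observe();print(s["tool_pos"],s["contact_force"],s["time"])
```

```text
[ 0.52253839 -0.01409622  0.07733246] [ 2.37059507 -4.92642964  0.35946537] 12.7
```

View pics/mid.png

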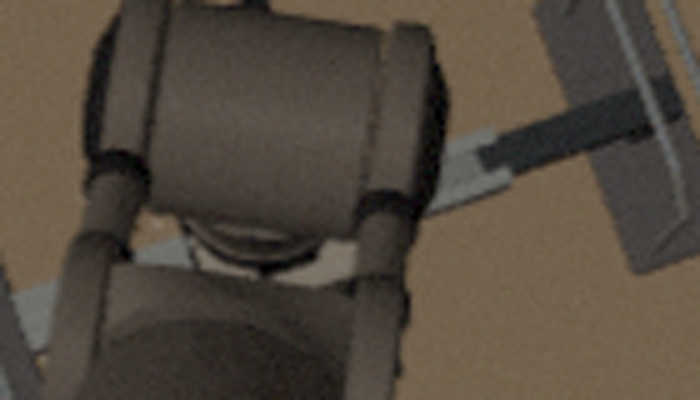

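The outer tube's -y end, now near (490,155), has moved about 39 mm. The wrist hides the button and the hole, so I'll go on by feel.

carry_out:
  commands:
    - [[0.001,0,0],0,0]
    - [[0.001,0,0],0,0]
    - [[0.001,0,0],0,0]
    - [[0.001,0,0],0,0]
    - [[0.001,0,0],0,0]

```text
time: 13.32
tool_pos: [0.5211, -0.0096, 0.0773]
tool_rot: [3.14, 0.003, 1.89]
contact_force: [2.6, -7.9, -0.1]
opening: 0.0005
grip_force: 3.9
```

carry_out:
  commands:
    - [[0.001,0,0],0,0]
    - [[0.001,0,0],0,0]
    - [[0.001,0,0],0,0]
    - [[0.001,0,0],0,0]
    - [[0.001,0,0],0,0]

```text
time: 13.95
tool_pos: [0.5195, -0.0049, 0.0774]
tool_rot: [3.14, 0.003, 1.89]
contact_force: [3.2, -7.5, -0.2]
opening: 0.0004
grip_force: 4.1
```

Sleeve is at about 49 mm.

carry_out:
  commands:
    - [[0.001,0,0],0,0]
    - [[0.001,0,0],0,0]
    - [[0.001,0,0],0,0]
    - [[0.001,0,0],0,0]
    - [[0,0,0],0,0]

```text
time: 14.58
tool_pos: [0.5179, -0.0003, 0.0773]
tool_rot: [3.14, 0.001, 1.89]
contact_force: [4.0, -5.1, -0.7]
opening: 0.0007
grip_force: 2.8
```

carry_out:
  commands:
    - [[0.001,0,0],0,0]
    - [[0.001,0,0],0,0]
    - [[0.001,0,0],0,0]
    - [[0,0,0],0,0]

```text
time: 15.08
tool_pos: [0.5165, 0.0031, 0.0773]
tool_rot: [3.141, 0.001, 1.89]
contact_force: [3.1, -3.6, -0.1]
opening: 0.0004
grip_force: 2.1
```

carry_out:
  commands:
    - [[0.001,0,0],0,0]
    - [[0.001,0,0],0,0]
    - [[0.001,0,0],0,0]
    - [[0,0,0],0,0]

```text
time: 15.58
tool_pos: [0.5157, 0.0053, 0.0773]
tool_rot: [3.141, 0.002, 1.89]
contact_force: [4.6, -5.6, -1.0]
opening: 0.0002
grip_force: 3.6
```

carry_out:
  commands:
    - [[0.001,0,0],0,0]
    - [[0.001,0,0],0,0]
    - [[0,0,0],0,0]

```text
time: 15.95
tool_pos: [0.5156, 0.0058, 0.0774]
tool_rot: [3.141, 0.004, 1.89]
contact_force: [5.3, -12.8, -2.1]
opening: 0.0002
grip_force: 7.1
```

carry_out:
  commands:
    - [[0.001,0,0],0,0]
    - [[0.0005,0,0],0,0]
    - [[0,0,0],0,0]

```text
time: 16.32
tool_pos: [0.5155, 0.0061, 0.0774]
tool_rot: [3.14, 0.006, 1.89]
contact_force: [5.7, -19.1, -3.5]
opening: 0.0005
grip_force: 9.8
```

It has stopped dead at about 60 mm with 20 N on it, so it looks locked. I'll back off, lift clear, and move away sideways to look.

carry_out:
  commands:
    - [[-0.004,0,0],0,0]
    - [[-0.006,0,0],0,0]
    - [[-0.004,0,-0.01],0,0]
    - [[0,0,-0.04],0,0]
    - [[0,0,-0.05],0,0]
    - [[0,0,-0.05],0,0]
    - [[-0.05,0,0],0,0]
    - [[-0.05,0,0],0,0]
    - [[-0.05,0,0],0,0]
    - [[-0.05,0,0],0,0]
    - [[-0.05,0,0],0,0]
    - [[-0.05,0,0],0,0]
    - [[0,0,0],0,0]
    - [[0,0,0],0,0]

```text
time: 18.08
tool_pos: [0.6121, -0.2882, 0.2271]
tool_rot: [-3.141, -0.001, 1.89]
contact_force: [-0.4, 0.3, 0.7]
opening: 0.0006
grip_force: 0.0
```

Run:
```python
from h import *
p=robot.read_camera("top"); c=p["pixels"][190:290,255:415]
cv2.imwrite("pics/end.png",cv2.resize(c[:,:,::-1],None,fx=5,fy=5,interpolation=cv2.INTER_CUBIC))
s=robot.observe();print(s["tool_pos"],s["contact_force"],s["time"],np.abs(s["qvel"]).max())
```

```text
[ 0.61227435 -0.28766711  0.2274332 ] [ 0.32920209  0.12045179 -0.42261669] 18.125 0.01296996197591473
```

View pics/end.png

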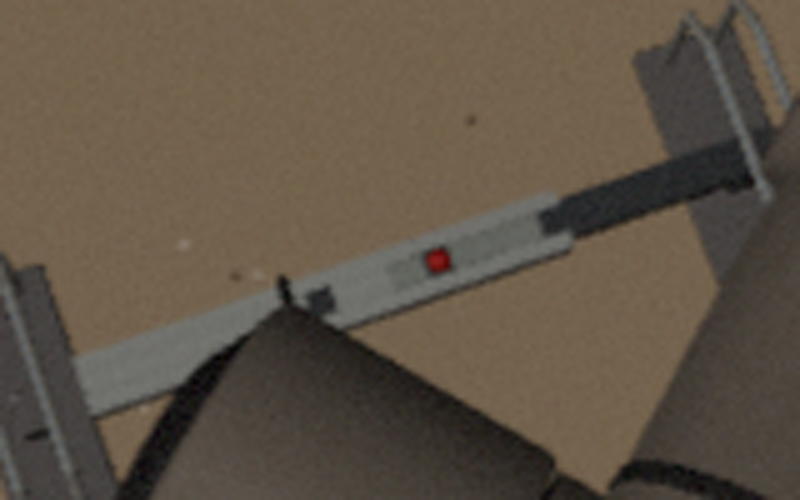

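The red button at (438,261) stands up through the next hole in the bright strip. The old hole is empty at (320,300), and the arm is clear of the rack.

```bash
python3 -c "
from cell import robot
print(robot.hand_in())"
```

```text
the job is handed in; nothing more can be done
None
```

The rack is widened by about 60 mm with the red button up in the next hole, the highest force I read was about 20 N, nothing else was touched, and the job is handed in at about 18 s; the hand-in returned no verdict.

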